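# Load the spacer rows, then hold the fixture's sprung cover open

### The arm

A 6-joint arm with a two-finger parallel gripper is mounted at the origin on the work surface. World frame = base frame: x ahead of the robot, y to its left, z up, the work surface at z = 0. Lengths are in m, angles in degrees, forces in N, time in s.
With the tool pointing down it reaches from about 0.375 to 0.9 m from the base axis. Payload 3.1 kg.
Tool frame: the origin (TCP) lies on the centre line of the jaws, within the pads' length; the fingertips stand 19 mm ahead of it and the grasp point (between the pads) is the TCP (tips_ahead is the distance from the TCP to the fingertips, in m); z points along the fingers, y is the line along which they close (so a half turn about z gives the same grasp; the last joint's range is limited). The gripper opens to 87 mm and grips with 3 to 60 N. Pads are 19 mm wide; open, the fingers measure 117 mm over their backs; the gripper's body (75 mm by 190 mm) begins 51 mm behind the grasp point.
Start: joints at [-84.311, 30.224, 82.088, -0, 67.689, -10.227], TCP at [0.171, -0.601, 0.242] pointing down, gripper open.
Joint ranges: [-176.69, 176.69], [-43.24, 126.21], [12.49, 139.97], [-82, 262], [0, 151.66], [-163.58, 163.58]. Speed limits (degrees/s): [159.86, 159.86, 180, 180, 180, 180].

### API

Orientations are given as a 3x3 rotation matrix whose columns are the frame's x, y, z axes.
In Python, from rig import read_state, capture, hand_in, trace, landmark_of, tips_ahead gives the robot as it stands.
- The arm moves only by the shell command python3 -m jog 'ROWS'. ROWS is JSON, a list of rows, each an object of numbers: "tx", "ty", "tz": the shift along the tool's x, y, z in cm; "roll": the turn about the tool's z in rad; "jaw": the opening, from 0 (shut) to 1 (fully open). A call has 1 to 8 rows; each row shifts and turns the commanded pose from where the row before left it, along the tool's axes as they then stand; what a row does not reach is not made up. A row lasts 1/10 s, in which the tool goes at most 50 mm and 8.59 degrees, less where a joint would pass 70% of its speed; a pose out of reach is approached as far as the arm can. A call with a gripper value outside its range is refused whole. The fingers move at their own pace and stop on an object; the grip force is fixed at half the most. Time passes only in rows, so rows that do not move let the fingers close. It gives the time, the measured TCP pose, the force, the opening and the grip force at its end, in the units of the state.
- read_state(): the state, without advancing time (a new reading comes with each control period).
- capture(name): name is "scene" or "top" or "wrist"; returns a dict with "img" (480x640x3 uint8, red, green, blue), "vertical_fov" (degrees; the focal length in pixels is half the picture's height over the tangent of half this angle, whatever the lens; pixels are square), "cx", "cy" (the principal point, pixels), "cam_to_world" (4x4, takes a point from camera to world coordinates); the wrist camera has in their place "tool_from_camera" (4x4, takes a point from camera to tool coordinates, whose origin is the TCP and whose axes are the flange's). Camera axes: x right, y up, looking along -z (the intrinsics and any distortion apply to the point x, -y, -z); pixel columns grow to the right and rows downward; lengths in m; the calibration is good to about 2 mm. A picture is of the moment at which its call begins: read the wrist's pose just before it. There is no depth.
- hand_in(): hands the job in; it is judged then, once.
Trained networks look in the newest picture that a camera, given by its name, has taken for a name from the list of things; names that differ only in an ending like _2 or _b are one class to them, and where a whole thing is asked for, a point or a joint stands for the part that bears it (a point fixed in the world has none). Each returns a list of dicts, best first, with "p" (0 to 1); they miss things now and then, are a little off and sometimes report something else, mostly with a low value. They report only what shows in the picture. A call takes as long as a camera call. They do not tell look-alikes from the thing itself.
- trace(camera, thing): "pixels" (480x640 bool, what is visible of it) and "bbox" ([left, top, width, height] in pixels, round what is visible of it).
- landmark_of(camera, thing): "point" ([row, column] in pixels: a listed point, or the origin of a listed thing).
The state is a dict: "time_s": time; "joint_positions": joint angles; "qvel": joint speeds; "tau": joint torques, N m; "position": TCP position; "tcp_rot": TCP orientation; "force": force on the tool from outside, world axes, zero at the start; "moment": the same for the moment, N m; "opening": opening from 0.0 (shut) to 1.0 (fully open); "grasp_force": force on a finger pad.
Only numpy, scipy, OpenCV 4.12 (cv2) and the standard library are available. Lean on these libraries where they do the work, as an engineer would, in place of code of your own. Each camera call takes 0.05 s, during which the arm holds its last target. There are 200 camera calls.

### The job

Get the assembly fixture ready for the next circuit board: first stand the two loose brass spacers in the empty holes of the two white racks, fully down, each in the row of spacers of its own length. Then lift the fixture's spring-loaded cover to 60 degrees open (within 5 degrees) and finish while still holding it there with the gripper, because it springs shut if let go. Leave the spacers already in the racks and the screwdriver, circuit board and jar where they are.

Things in the scene. Friction and masses are not known exactly. Their poses are not given: they have to be found in the camera images.
- short_spacer: a brass spacer, a round 12 mm diameter rod standing upright on the mat, 40 mm long; origin at the centre of its lower end, z along it. It is loose and goes into the gap of short_row
- long_spacer: a brass spacer, a round 12 mm diameter rod standing upright on the mat, 60 mm long; origin at the centre of its lower end, z along it. It is loose and goes into the gap of long_row
- short_row: a fixed white rack, 130 x 36 x 18 mm, origin centre of underside, x along its three blind holes (15 mm wide, 12 mm deep, floor 6 mm up) at x = -40, 0, +40 mm. Row for 40 mm spacers: two stand in it at x = 0 and +40; the hole at x = -40 (nearest the robot) is empty. Both racks look alike and may swap sides; only the spacers in them tell them apart
- long_row: a fixed white rack, 130 x 36 x 18 mm, origin centre of underside, x along its three blind holes (15 mm wide, 12 mm deep, floor 6 mm up) at x = -40, 0, +40 mm. Row for 60 mm spacers: two stand in it at x = 0 and +40; the hole at x = -40 (nearest the robot) is empty. Both racks look alike and may swap sides; only the spacers in them tell them apart
- short_gap (a point): centre of the mouth of the empty hole in short_row, level with the rack's top, 18 mm above the mat; axes as the rack's
- long_gap (a point): centre of the mouth of the empty hole in long_row, level with the rack's top, 18 mm above the mat; axes as the rack's
- fixture: a fixed dark grey open-topped box, 200 x 220 x 75 mm (x, y, z), 8 mm walls, with the cover on it; origin at the centre of its underside, x horizontal from its front (the handle's side, towards the robot) to its hinge side
- cover (a joint): opening angle of the cover in rad: 0 shut (level), growing as its front rises, stop at 1.75; 60 degrees is 1.047. The cover is a 200 x 220 mm, 10 mm thick aluminium frame with a clear window, 0.45 kg. Weight and a spring always close it: lifting it at its bar takes 2 to 4 N. It starts shut
- cover_hinge (a point): middle of the cover's hinge line, on the fixture's far rim (x = +100 mm, z = 80 mm in the fixture's frame); the hinge line runs along the fixture's y; axes as the fixture's
- cover_bar (a point): centre of the red handle bar: round, 10 mm thick, 100 mm long, parallel to the hinge, 245 mm from the hinge line in the plane of the cover. Arms at its ends carry it 45 mm in front of the cover's front edge; the open slot behind it is 40 mm by 90 mm. Shut, it is 80 mm above the mat. The bar can turn between pads that grip it. Axes as the cover's (x to the hinge)
- short_seated0: one of the spacers already standing in the short row; leave it there
- short_seated1: one of the spacers already standing in the short row; leave it there
- long_seated0: one of the spacers already standing in the long row; leave it there
- long_seated1: one of the spacers already standing in the long row; leave it there
- screwdriver: a bystander: screwdriver with a green handle, 180 mm long, lying on the mat; origin at the middle of its underside, x along it
- board: a bystander: green circuit board 70 x 100 mm, up to 16 mm high, lying flat; origin at the centre of its underside
- jar: a bystander: small closed jar with a blue cap, 48 mm wide, 55 mm high; origin at the centre of its underside
Things that resemble listed ones, but are neither listed nor needed, are in the scene too. What is shaped like the short_row but black or orange is not meant.

How it is judged:
By the outcome, as a careful person would: the job done as asked, in the order asked, and still so for the second after the job is handed in, while the arm keeps its last pose, push and grip.
It also fails if it takes over 72 s, if anything falls off the work surface, if the arm or the gripper's body presses on something with over 40 N, if the wrist force passes 120 N, or if a joint passes its speed limit or range.

## Working session

There is one attempt and no reset: what is moved stays moved. The work goes in short steps, Python scripts to look and compute and a shell command to move; the robot and the scene stay as the last step left them, time stands still between calls to the robot, and variables do not carry over. Pictures are saved under pics/ and viewed, at most 10 in all, crops included, and the job is handed in when it is done.

```bash
ls && mkdir -p pics && cat > h.py <<'E'
import numpy as np, cv2
from rig import *
def ray(c,px,st=None):
    r,q=px; f=240/np.tan(np.radians(c["vertical_fov"]/2))
    d=np.array([(q-c["cx"])/f,-(r-c["cy"])/f,-1.])
    if "cam_to_world" in c: T=np.array(c["cam_to_world"])
    else:
        W=np.eye(4);W[:3,:3]=st["tcp_rot"];W[:3,3]=st["position"];T=W@np.array(c["tool_from_camera"])
    return T[:3,3],T[:3,:3]@d
def at_z(c,px,z,st=None):
    o,d=ray(c,px,st); return o+d*(z-o[2])/d[2]
def save(n,im): cv2.imwrite("pics/"+n,im[:,:,::-1])
E
python3 - <<'E'
from h import *
s=read_state();print(s)
for n in("top","scene"):
    c=capture(n);save(n+"1.png",c["img"]);print(n,{k:v for k,v in c.items() if k!="img"})
    for t in"short_spacer long_spacer short_row long_row fixture cover short_seated0 long_seated0 screwdriver board jar".split():
        print(t,[(round(x["p"],2),x["bbox"]) for x in trace(n,t)][:6])
    for t in"short_spacer long_spacer short_gap long_gap cover_hinge cover_bar fixture short_seated0 long_seated0 short_row long_row".split():
        print(t,[(round(x["p"],2),np.round(x["point"],1).tolist()) for x in landmark_of(n,t)][:6])
E
```

```text
pics
{'time_s': 0.0, 'joint_positions': array([-8.43127814e+01,  3.02797553e+01,  8.21557888e+01, -8.14562269e-05,
        6.76869971e+01, -1.02277037e+01]), 'qvel': array([ 0.02335931,  0.10101352, -0.02856479,  0.02297425,  0.04263576,
       -0.00871414]), 'tau': array([-8.15218173e-04, -4.40042782e+01, -1.76596177e+01,  6.33046310e-02,
        5.81746758e-02, -1.67866492e-04]), 'position': array([ 0.17133661, -0.60035266,  0.24056642]), 'tcp_rot': array([[ 9.61669818e-01,  2.74209985e-01, -2.13253663e-04],
       [ 2.74209807e-01, -9.61667538e-01,  2.12808753e-03],
       [ 3.78463726e-04, -2.10499380e-03, -9.99997713e-01]]), 'force': array([ 0.43741919, -0.55502159, -0.00065066]), 'moment': array([0.05638358, 0.02912599, 0.03074019]), 'grasp_force': 0.0, 'opening': 0.995639788226666}
top {'vertical_fov': 49.479348426612034, 'cx': 325.490716507583, 'cy': 237.01294763224723, 'cam_to_world': array([[ 2.10285815e-02,  9.91302040e-01, -1.29915604e-01,
         4.30545377e-01],
       [-9.99778446e-01,  2.07299121e-02, -3.65097362e-03,
        -9.36427303e-02],
       [-9.26078560e-04
[... 2588 characters left out ...]
 [326.5, 190.5, 22.3, 35.8]), (0.26, [168.1, 294.5, 67.9, 77.2])]
short_spacer [(0.45, [225.0, 230.9])]
long_spacer [(0.65, [278.4, 516.7]), (0.56, [266.2, 187.0])]
short_gap [(0.87, [246.3, 280.3]), (0.86, [279.8, 123.1]), (0.67, [184.6, 246.1]), (0.53, [261.0, 282.4])]
long_gap [(0.73, [240.0, 355.7]), (0.33, [281.4, 498.5])]
cover_hinge [(0.85, [280.8, 518.1])]
cover_bar [(0.82, [199.8, 493.2]), (0.35, [262.1, 279.2])]
fixture [(0.56, [279.5, 500.0])]
short_seated0 [(0.62, [259.6, 278.4]), (0.62, [273.7, 275.8])]
long_seated0 [(0.69, [269.5, 351.1]), (0.24, [223.9, 228.6])]
short_row [(0.85, [302.0, 119.2]), (0.67, [263.3, 282.7]), (0.64, [198.0, 245.8])]
long_row [(0.75, [262.1, 350.2])]
```

View pics/top1.png

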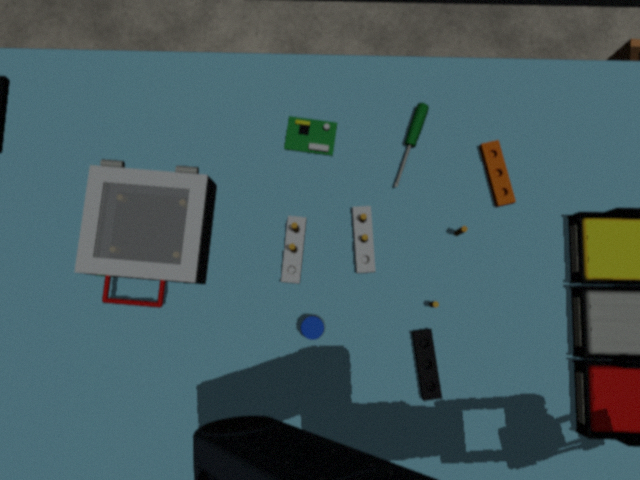

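View pics/scene1.png

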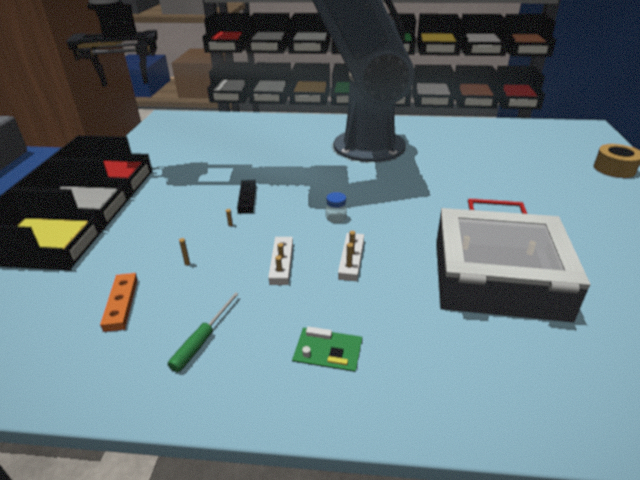

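Top picture: the two white racks are at about (292,250) and (362,240). The loose spacers are at (461,230), longer shadow and body, and (434,303), the short one. The fixture has its red bar at (133,303). In the scene picture the rack at (350,255) carries the visibly taller spacers, and the one at (281,260) the shorter ones. The loose spacers are at (184,252), tall, and (229,217), short. The black and orange racks are excluded by colour. I'll confirm in one enlarged crop while measuring.

```bash
python3 - <<'E'
from h import *
c=capture("top");s=capture("scene")
save("crop1.png",np.vstack([cv2.resize(s["img"][200:300,160:380],(770,350),interpolation=cv2.INTER_CUBIC),cv2.resize(c["img"][190:320,270:480],(770,245*1))]) [:600])
for n,c_ in(("top",c),("scene",s)):
    h=cv2.cvtColor(c_["img"],cv2.COLOR_RGB2HSV)
    m=cv2.inRange(h,(10,90,50),(28,255,255))
    k,_,st,ce=cv2.connectedComponentsWithStats(m)
    for i in range(1,k):
        if 5<st[i,4]<500 : print(n,st[i],np.round(ce[i],1))
P=lambda r,q,z:print((r,q),z,np.round(at_z(c,(r,q),z),4))
P(230,461,.03);P(303,434,.02);P(268.8,290,.018);P(259,366,.018);P(299.7,133.4,.08);P(172,148.4,.08);P(327,312,.055)
w=capture("wrist");print(w["tool_from_camera"],w["vertical_fov"],w["cx"],w["cy"],tips_ahead)
# bar by red
h=cv2.cvtColor(c["img"],cv2.COLOR_RGB2HSV);m=cv2.inRange(h,(0,120,60),(6,255,255))|cv2.inRange(h,(172,120,60),(180,255,255));m[:,260:]=0
print("red",cv2.boundingRect(m)); 
row=m.copy();ys,xs=np.nonzero(m)
for x in (110,118,125,133,140,148,156,162): 
    y=ys[xs==x]; print(x,y.min() if len(y) else None,y.max() if len(y) else None)
E
```

```text
top [630  39  10  12  96] [634.9  43.5]
top [631  51   6   8  18] [633.6  54.8]
top [360 214   6   6  31] [362.7 216.7]
top [291 223   7   6  32] [294.  225.7]
top [461 226   6   6  25] [463.4 228.8]
top [361 235   7   6  33] [364.2 237.5]
top [289 244   7   7  37] [291.8 246.8]
top [432 302   6   5  24] [434.7 303.9]
scene [51  0 11  4 20] [55.6  0.9]
scene [227   4   9   9  28] [230.7   8.3]
scene [238   4   5   5  12] [239.5   6.2]
scene [158   6   3  11  14] [158.9  11.2]
scene [150   9   3   4   6] [151.   10.5]
scene [144  12   8   5  12] [148.  14.]
scene [138  14  10   7  22] [142.   17.7]
scene [152  15   7   6  14] [154.6  17.1]
scene [161  16   4   5  10] [163.   18.6]
scene [171  16   5   6  13] [173.2  18.1]
scene [180  16   9   6  17] [184.6  18.8]
scene [197  16   7   5  10] [200.2  18.9]
scene [421  33  35   9 298] [437.6  37.1]
scene [512  34  33   9 132] [527.7  37.5]
scene [ 78  42  43   6 143] [96.2 44.1]
scene [147  46   3   4   7] [148.1  47.4]
scene [181  49  28  13 192] [194.6  54.2]
scene [172  75  38  24 464] [189.6  87.1]
scene [297  82   6   6  13] [299.5 
[... 476 characters left out ...]
34) 0.02 [ 0.4392 -0.3005  0.02  ]
(268.8, 290) 0.018 [ 0.4991 -0.0225  0.018 ]
(259, 366) 0.018 [ 0.5212 -0.1695  0.018 ]
(299.7, 133.4) 0.08 [0.4332 0.2539 0.08  ]
(172, 148.4) 0.08 [0.6698 0.2423 0.08  ]
(327, 312) 0.055 [ 0.3904 -0.0688  0.055 ]
[[ 1.06686864e-04  9.65292332e-01  2.61171788e-01  7.17394051e-02]
 [ 9.99999874e-01 -2.31223217e-04  4.46109236e-04  1.87802338e-03]
 [ 4.91014805e-04  2.61171708e-01 -9.65292235e-01 -1.43604427e-01]
 [ 0.00000000e+00  0.00000000e+00  0.00000000e+00  1.00000000e+00]] 60.792658326336586 312.72460467728615 239.37088450934007 0.019
red (103, 276, 62, 31)
110 298 302
118 299 303
125 299 303
133 300 304
140 301 304
148 301 305
156 302 306
162 280 301
```

View pics/crop1.png

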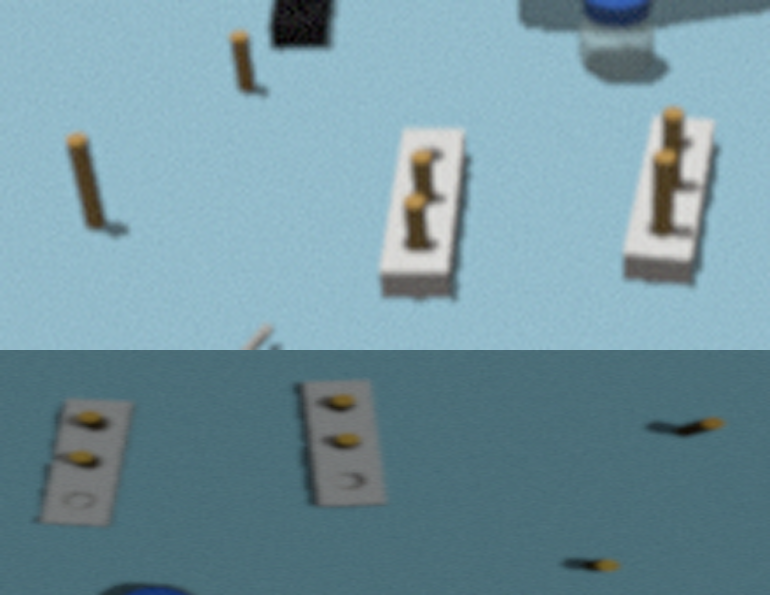

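The crop confirms it. The rack on the right of the scene (top-view x≈292) holds the tall spacers, so it is long_row. The other white rack (top-view x≈362) is short_row. The loose long spacer is at scene (184,252) and the loose short one at (229,217). I'll move to a wrist view over both loose spacers.

```bash
python3 -m jog '[{"roll":0.14,"jaw":1},{"roll":0.137,"jaw":1},{"tx":3.6,"ty":-3,"jaw":1},{"tx":3.6,"ty":-3,"jaw":1},{"tx":3.6,"ty":-3,"jaw":1},{"tx":3.6,"ty":-3,"jaw":1},{"tx":3.6,"ty":-3,"jaw":1},{"tx":3.6,"ty":-3,"jaw":1}]'
python3 -m jog '[{"tx":3.6,"ty":-3,"jaw":1},{"tx":3.6,"ty":-3,"jaw":1},{"tx":3.6,"ty":-3,"jaw":1},{"jaw":1},{"jaw":1},{"jaw":1}]'
python3 - <<'E'
from h import *
st=read_state();w=capture("wrist");save("w1.png",w["img"]);print(st["position"],st["tcp_rot"],np.abs(st["qvel"]).max())
h=cv2.cvtColor(w["img"],cv2.COLOR_RGB2HSV);m=cv2.inRange(h,(10,90,50),(28,255,255))
k,_,s,ce=cv2.connectedComponentsWithStats(m)
for i in range(1,k):
    if s[i,4]>15: print(s[i],np.round(ce[i],1))
for t in("short_spacer","long_spacer"):
    for x in trace("wrist",t)[:4]: print(t,round(x["p"],2),x["bbox"])
    for x in landmark_of("wrist",t)[:4]: print(t,round(x["p"],2),x["point"],at_z(w,x["point"],0,st))
E
```

```text
[ 0.17143109 -0.60100688  0.24153734] [[ 9.61663704e-01  2.74231506e-01  2.32830808e-05]
 [ 2.74231505e-01 -9.61663704e-01  3.35801808e-05]
 [ 3.15992373e-05 -2.59078868e-05 -9.99999999e-01]] 0.05473556917608211
[ 580    0   60  127 4553] [618.1  71.7]
[ 501  216  116   77 5359] [556.8 254.7]
[ 521  300   43   73 1520] [546.6 336. ]
[ 63 303  27  69 853] [ 72.4 341.6]
[ 388  365  252   43 4938] [519.8 396.7]$[0]: bad value
$[0]: bad value
```

View pics/w1.png

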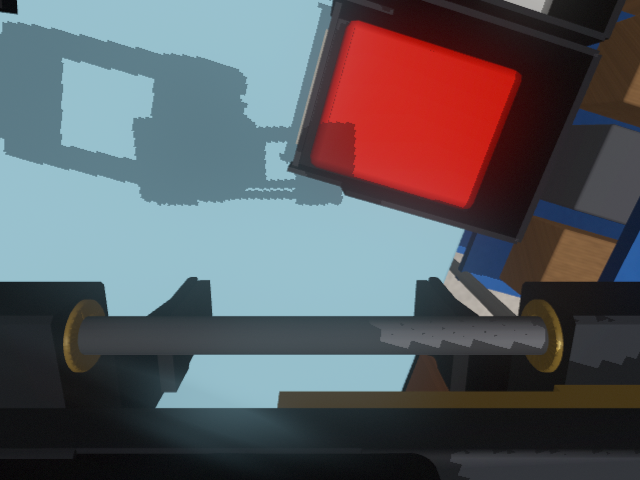

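The wrist view shows only empty mat, the red bin and the fingers (tips near rows 280-390). The move was refused, so I'll test the row format.

```bash
python3 -m jog '[{"roll":0.14},{"roll":0.137}]'; python3 -m jog '[{"tx":3.6,"ty":-3.0,"tz":0.0,"roll":0.0,"jaw":1.0}]'; python3 -m jog --help | head -20
```

```text
time_s: 2.8
position: [0.1956, -0.5672, 0.2418]
tcp_rot: [[0.963, 0.27, -0.001], [0.27, -0.963, -0.007], [-0.002, 0.006, -1.0]]
force: [1.1, -0.4, 0.5]
opening: 1.004
grasp_force: 0.0$[0]: bad value
invalid input: not JSON, or not a number
```

All keys are required. Roll and translate now; currently at (0.205,-0.56).

```bash
python3 -m jog '[{"tx":0,"ty":0,"tz":0,"roll":0.14,"jaw":1},{"tx":0,"ty":0,"tz":0,"roll":0.137,"jaw":1},{"tx":3.8,"ty":-3,"tz":0,"roll":0,"jaw":1},{"tx":3.8,"ty":-3,"tz":0,"roll":0,"jaw":1},{"tx":3.8,"ty":-3,"tz":0,"roll":0,"jaw":1},{"tx":3.8,"ty":-3,"tz":0,"roll":0,"jaw":1},{"tx":3.8,"ty":-3,"tz":0,"roll":0,"jaw":1},{"tx":3.8,"ty":-3,"tz":0,"roll":0,"jaw":1}]'
python3 -m jog '[{"tx":3.8,"ty":-3,"tz":0,"roll":0,"jaw":1},{"tx":0,"ty":-2,"tz":0,"roll":0,"jaw":1},{"tx":0,"ty":0,"tz":0,"roll":0,"jaw":1},{"tx":0,"ty":0,"tz":0,"roll":0,"jaw":1}]'
python3 - <<'E'
from h import *
st=read_state();w=capture("wrist");save("w2.png",w["img"]);print(st["position"],st["tcp_rot"],np.abs(st["qvel"]).max())
h=cv2.cvtColor(w["img"],cv2.COLOR_RGB2HSV);m=cv2.inRange(h,(10,90,50),(28,255,255))
k,_,s,ce=cv2.connectedComponentsWithStats(m)
for i in range(1,k):
    if s[i,4]>15: print(s[i],np.round(ce[i],1))
for t in("short_spacer","long_spacer"):
    for x in landmark_of("wrist",t)[:4]: print(t,round(x["p"],2),x["point"],at_z(w,x["point"],0,st))
E
```

```text
time_s: 3.6
position: [0.427, -0.3809, 0.2418]
tcp_rot: [[1.0, 0.001, 0.0], [0.001, -1.0, -0.0], [0.0, 0.0, -1.0]]
force: [-0.0, -0.5, 0.1]
opening: 1.001
grasp_force: 0.0
time_s: 4.0
position: [0.463, -0.3323, 0.2416]
tcp_rot: [[1.0, 0.001, -0.001], [0.001, -1.0, -0.001], [-0.001, 0.001, -1.0]]
force: [-0.0, 0.6, 0.3]
opening: 1.002
grasp_force: 0.0
[ 0.46302929 -0.33227157  0.2416197 ] [[ 9.99999000e-01  1.29441216e-03 -5.69330305e-04]
 [ 1.29403485e-03 -9.99998943e-01 -6.62601280e-04]
 [-5.70187383e-04  6.61863884e-04 -9.99999618e-01]] 1.893562236112072
[431   0  15   4  36] [436.2   0.9]
[ 79  31  35  24 483] [95.9 42.1]
[ 608   31   32  151 1408] [625.6 116.6]
[328  59  16  18 203] [335.6  67.5]
[ 91  87  33  17 417] [106.4  95.5]
[269 238  13  13 134] [274.8 243.8]
[ 63 302  22  70 515] [ 70.3 338.1]
[540 303  24  69 557] [555.  339.2]
[ 401  385  239   23 3764] [535.9 397.6]
[286 393  52  15 250] [306.4 402.6]
short_spacer 0.57 [236.4, 279.4] [ 0.43379771 -0.30155298  0.        ]
long_spacer 0.54 [77.2, 331.8] [ 0.57886824 -0.35059462  0.        ]
```

View pics/w2.png

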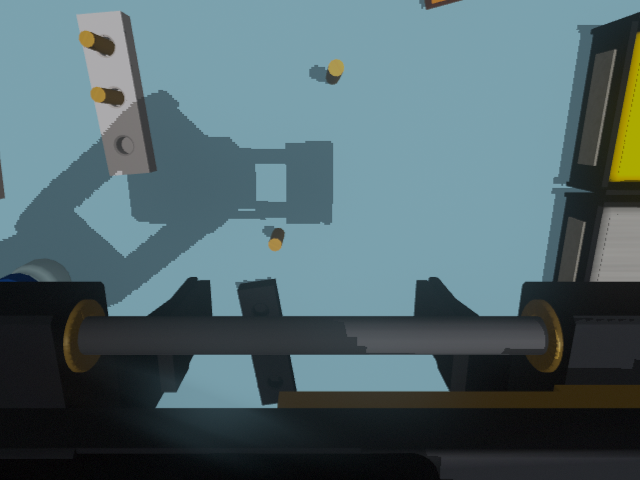

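The wrist view shows the short spacer's top at (274,244) and the long one's at (335,67). The short rack has spacer tops at (87,39) and (98,94) and its empty hole at (124,144). The black decoy sits under the gripper.

```bash
cat > pos.py <<'E'
from h import *
import sys
E
python3 - <<'E'
from h import *
st=read_state();w=capture("wrist")
h=cv2.cvtColor(w["img"],cv2.COLOR_RGB2HSV)
def top(r,c,z,name,vmin=110):
    m=cv2.inRange(h[r-15:r+15,c-15:c+15],(10,90,vmin),(28,255,255)); mo=cv2.moments(m,True)
    px=(r-15+mo["m01"]/mo["m00"],c-15+mo["m10"]/mo["m00"]); p=at_z(w,px,z,st); print(name,np.round(px,1),mo["m00"],np.round(p,4)); return p
top(67,335,.06,"long");top(244,274,.04,"short");a=top(39,87,.046,"s+40");b=top(94,98,.046,"s0")
print("dist",np.linalg.norm(a-b),"yaw",np.degrees(np.arctan2(*(a-b)[1::-1])),"gap est",2*b-a,"hole",at_z(w,(145,124.5),.018,st))
print("black end",at_z(w,(285,257),.018,st))
print(st["position"],st["tcp_rot"])
E
```

```text
long [ 67.3 333.2] 204.0 [ 0.5788 -0.3507  0.06  ]
short [244.  273.1] 134.0 [ 0.4374 -0.3006  0.04  ]
s+40 [39.2 84.2] 202.0 [ 0.6008 -0.1622  0.046 ]
s0 [94.8 95.9] 182.0 [ 0.5609 -0.1655  0.046 ]
dist 0.03997300237894995 yaw 4.7440765143502315 gap est [ 0.52108367 -0.16884972  0.046     ] hole [ 0.5214544  -0.17075334  0.018     ]
black end [ 0.3903905  -0.28187001  0.018     ]
[ 0.46278839 -0.33370522  0.24168528] [[ 9.99998808e-01 -1.53730047e-03  1.46133347e-04]
 [-1.53718544e-03 -9.99998511e-01 -7.84096437e-04]
 [ 1.47338521e-04  7.83870868e-04 -9.99999682e-01]]
```

```bash
python3 -m jog '[{"tx":-2.54,"ty":-3.31,"tz":0,"roll":0,"jaw":0.4},{"tx":0,"ty":0,"tz":4.5,"roll":0,"jaw":0.4},{"tx":0,"ty":0,"tz":4.5,"roll":0,"jaw":0.4},{"tx":0,"ty":0,"tz":4.0,"roll":0,"jaw":0.4},{"tx":0,"ty":0,"tz":3.0,"roll":0,"jaw":0.4},{"tx":0,"ty":0,"tz":0,"roll":0,"jaw":0.4},{"tx":0,"ty":0,"tz":0,"roll":0,"jaw":0.4}]'
python3 - <<'E'
from h import *
st=read_state();w=capture("wrist");save("w3.png",w["img"]);print(st["position"],st["opening"])
E
```

```text
time_s: 4.9
position: [0.438, -0.2999, 0.0816]
tcp_rot: [[1.0, -0.001, -0.0], [-0.001, -1.0, 0.0], [-0.0, -0.0, -1.0]]
force: [-0.0, -0.4, -0.4]
opening: 0.459
grasp_force: 0.0
[ 0.43795993 -0.299947    0.08160386] 0.4588744620770656
```

View pics/w3.png

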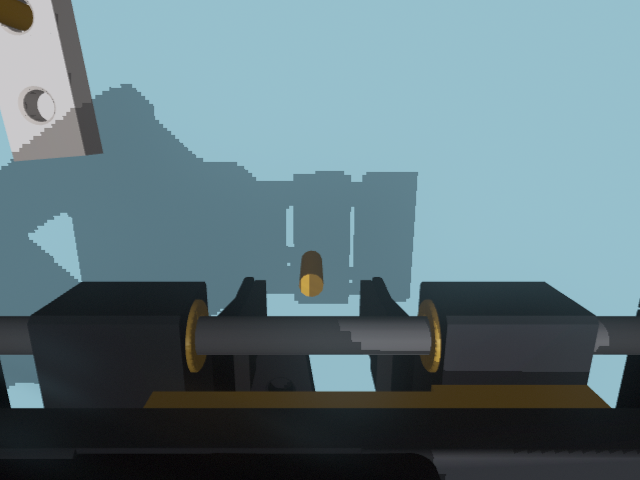

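The spacer at (312,280) is centred between the fingertips (249 and 378). Descend and grip.

```bash
python3 -m jog '[{"tx":0,"ty":0,"tz":2.7,"roll":0,"jaw":0.4},{"tx":0,"ty":0,"tz":2.0,"roll":0,"jaw":0.4},{"tx":0,"ty":0,"tz":0,"roll":0,"jaw":0.4},{"tx":0,"ty":0,"tz":0,"roll":0,"jaw":0.05},{"tx":0,"ty":0,"tz":0,"roll":0,"jaw":0.05},{"tx":0,"ty":0,"tz":0,"roll":0,"jaw":0.05},{"tx":0,"ty":0,"tz":0,"roll":0,"jaw":0.05},{"tx":0,"ty":0,"tz":0,"roll":0,"jaw":0.05}]'
```

```text
time_s: 5.75
position: [0.4387, -0.2994, 0.0355]
tcp_rot: [[1.0, 0.001, 0.001], [0.001, -1.0, -0.001], [0.001, 0.001, -1.0]]
force: [0.2, -0.4, 5.8]
opening: 0.125
grasp_force: 30.0
```

Gripped (30 N, opening 11 mm). Lift, turn to the rack's yaw and hover short of the gap for a measurement.

```bash
python3 -m jog '[{"tx":0,"ty":0,"tz":-4,"roll":0,"jaw":0.05},{"tx":0,"ty":0,"tz":-5,"roll":0,"jaw":0.05},{"tx":0,"ty":0,"tz":-2,"roll":0,"jaw":0.05},{"tx":1.4,"ty":-4.3,"tz":0,"roll":0,"jaw":0.05},{"tx":1.4,"ty":-4.3,"tz":0,"roll":0,"jaw":0.05},{"tx":1.4,"ty":-4.3,"tz":0,"roll":0,"jaw":0.05},{"tx":0,"ty":0,"tz":0,"roll":-0.083,"jaw":0.05},{"tx":0,"ty":0,"tz":0,"roll":0,"jaw":0.05}]'
python3 -m jog '[{"tx":0,"ty":0,"tz":0,"roll":0,"jaw":0.05},{"tx":0,"ty":0,"tz":0,"roll":0,"jaw":0.05}]'
python3 - <<'E'
from h import *
st=read_state();w=capture("wrist");save("w4.png",w["img"]);print(st["position"],st["tcp_rot"],st["opening"])
E
```

```text
time_s: 6.55
position: [0.4801, -0.1683, 0.1445]
tcp_rot: [[0.996, 0.087, -0.001], [0.087, -0.996, 0.0], [-0.001, -0.0, -1.0]]
force: [-0.6, -0.8, -0.3]
opening: 0.13
grasp_force: 30.0
time_s: 6.75
position: [0.48, -0.1709, 0.1445]
tcp_rot: [[0.997, 0.081, 0.0], [0.081, -0.997, -0.0], [0.0, 0.0, -1.0]]
force: [-0.5, -0.4, 0.1]
opening: 0.126
grasp_force: 30.0
[ 0.48001222 -0.17085693  0.14452155] [[ 9.96698289e-01  8.11942384e-02  1.30352907e-04]
 [ 8.11942594e-02 -9.96698282e-01 -1.65068721e-04]
 [ 1.16519889e-04  1.75107619e-04 -9.99999978e-01]] 0.1261338422379789
```

View pics/w4.png

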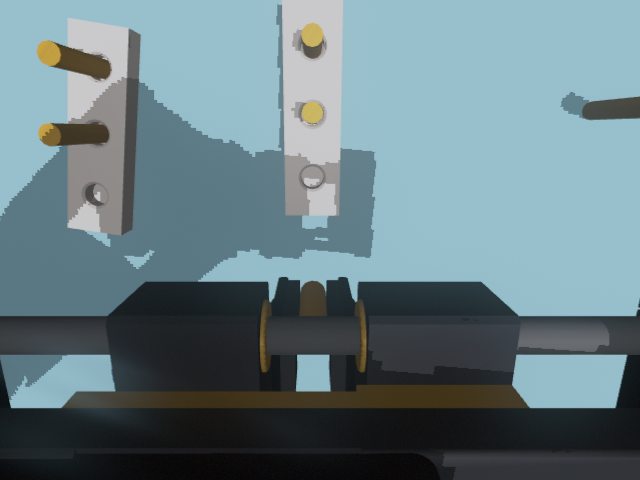

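The held spacer (312,300) is upright between the pads. The empty short hole is at (313,176) with seated tops at (312,35) and (312,112). The long rack on the left has tops at (48,53) and (49,134) and its hole at (95,194).

```bash
python3 - <<'E'
from h import *
st=read_state();w=capture("wrist");im=w["img"];h=cv2.cvtColor(im,cv2.COLOR_RGB2HSV)
def top(r,c,z,n=16):
    m=cv2.inRange(h[r-n:r+n,c-n:c+n],(10,90,150),(30,255,255)); mo=cv2.moments(m,True)
    px=(r-n+mo["m01"]/mo["m00"],c-n+mo["m10"]/mo["m00"]); p=at_z(w,px,z,st); print(np.round(px,1),mo["m00"],np.round(p,4)); return p
a=top(35,312,.046);b=top(112,312,.046);print("short d",np.linalg.norm(a-b),"gap",2*b-a)
c=top(53,48,.066);d=top(134,49,.066);print("long d",np.linalg.norm(c-d),"gap",2*d-c,"yaw",np.degrees(np.arctan2(*(c-d)[1::-1])))
g=cv2.cvtColor(im,cv2.COLOR_RGB2GRAY)
print("holes",at_z(w,(176.5,312.5),.018,st),at_z(w,(194,95.5),.018,st))
cir=cv2.HoughCircles(cv2.resize(g[150:205,285:340],None,fx=4,fy=4,interpolation=cv2.INTER_CUBIC),cv2.HOUGH_GRADIENT,1.2,60,param1=80,param2=15,minRadius=35,maxRadius=65)
print(None if cir is None else [(150+y/4,285+x/4,r/4,at_z(w,(150+y/4,285+x/4),.018,st)) for x,y,r in cir[0][:3]])
# held spacer: brass at rows 278-300
m=cv2.inRange(h[270:316,296:330],(8,60,30),(30,255,255));ys,xs=np.nonzero(m);print("held rows",ys.min()+270,"cols",[(r,296+xs[ys==r-270].min(),296+xs[ys==r-270].max()) for r in (284,290,300,310) if (ys==r-270).any()])
T=np.linalg.inv(np.array(w["tool_from_camera"]));f=240/np.tan(np.radians(w["vertical_fov"]/2))
for p in ([.006,0,.035],[0,0,.035],[0,-.006,.035],[0,.006,.035],[.006,0,0.015]):
    q=T[:3,:3]@np.array(p)+T[:3,3];print(p,"row",w["cy"]-f*q[1]/-q[2],"col",w["cx"]+f*q[0]/-q[2])
print(st["position"],st["tcp_rot"][:,0])
E
```

```text
[ 34.5 311.8] 401.0 [ 0.6008 -0.1622  0.046 ]
[111.9 311.7] 346.0 [ 0.561  -0.1654  0.046 ]
short d 0.03992757447102572 gap [ 0.52118894 -0.1685576   0.046     ]
[52.6 48.2] 453.0 [ 0.5778 -0.0317  0.066 ]
[129.2  44. ] 123.0 [ 0.5402 -0.0264  0.066 ]
long d 0.03799596707824982 gap [ 0.50258457 -0.02097274  0.066     ] yaw -8.139569168024924
holes [ 0.52170671 -0.16903246  0.018     ] [ 0.49846531 -0.02634249  0.018     ]
[(np.float32(176.25), np.float32(312.15), np.float32(10.64), array([ 0.52185072, -0.16879019,  0.018     ])), (np.float32(195.45), np.float32(320.85), np.float32(14.09), array([ 0.50967306, -0.1755802 ,  0.018     ]))]
held rows 282 cols [(284, np.int64(306), np.int64(314)), (290, np.int64(302), np.int64(319)), (300, np.int64(301), np.int64(325)), (310, np.int64(300), np.int64(325))]
[0.006, 0, 0.035] row 276.33765800938835 col 309.1386520416609
[0, 0, 0.035] row 288.42519153167336 col 309.16667478834415
[0, -0.006, 0.035] row 288.4221121119374 col 296.3304996454181
[0, 0.006, 0.035] row 288.4282710153803 col 322.0031165861996
[0.006, 0, 0.015] row 293.0747498807898 col 308.7144360232142
[ 0.47995866 -0.17093717  0.14448817] [9.96697871e-01 8.11994519e-02 4.45206848e-05]
```

```bash
python3 -m jog '[{"tx":4.4,"ty":-0.1,"tz":0,"roll":0,"jaw":0.05},{"tx":0,"ty":0,"tz":3.5,"roll":0,"jaw":0.05},{"tx":0,"ty":0,"tz":3.5,"roll":0,"jaw":0.05},{"tx":0,"ty":0,"tz":1.4,"roll":0,"jaw":0.05},{"tx":0,"ty":0,"tz":0,"roll":0,"jaw":0.05},{"tx":0,"ty":0,"tz":0,"roll":0,"jaw":0.05},{"tx":0,"ty":0,"tz":0,"roll":0,"jaw":0.05}]'
python3 - <<'E'
from h import *
st=read_state();w=capture("wrist");save("w5.png",cv2.resize(w["img"][220:330,240:385],(725,550),interpolation=cv2.INTER_CUBIC));print(st["position"],st["force"])
E
```

```text
time_s: 7.55
position: [0.5248, -0.1661, 0.062]
tcp_rot: [[0.997, 0.083, 0.003], [0.083, -0.997, -0.001], [0.002, 0.002, -1.0]]
force: [-0.6, -0.7, -1.0]
opening: 0.128
grasp_force: 30.0
[ 0.52477702 -0.16605138  0.06196307] [-0.55650191 -0.72935693 -1.00487685]
```

View pics/w5.png

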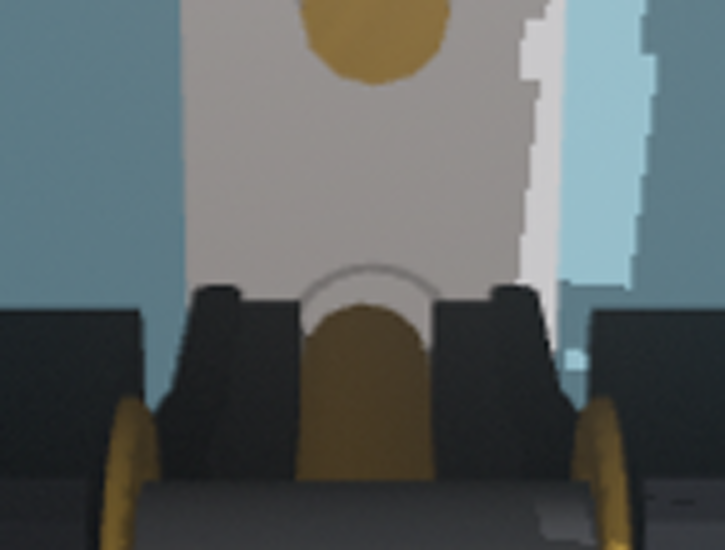

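The enlarged view shows the spacer end's front edge at pixel (313,281) and the hole rim's front at (314,273). The spacer is ~0.7 mm too far ahead and ~0.4 mm left of the hole. Correct that and descend while watching the force.

```bash
python3 -m jog '[{"tx":-0.07,"ty":0.04,"tz":0.7,"roll":0,"jaw":0.05},{"tx":0,"ty":0,"tz":0.4,"roll":0,"jaw":0.05},{"tx":0,"ty":0,"tz":0.3,"roll":0,"jaw":0.05},{"tx":0,"ty":0,"tz":0,"roll":0,"jaw":0.05},{"tx":0,"ty":0,"tz":0,"roll":0,"jaw":0.05}]'
```

```text
time_s: 8.1
position: [0.5231, -0.1657, 0.0464]
tcp_rot: [[0.996, 0.084, -0.0], [0.084, -0.996, 0.0], [-0.0, -0.0, -1.0]]
force: [-0.7, 0.3, -1.0]
opening: 0.127
grasp_force: 30.0
```

It is inside the hole with no contact force. Seat it.

```bash
python3 -m jog '[{"tx":0,"ty":0,"tz":0.3,"roll":0,"jaw":0.05},{"tx":0,"ty":0,"tz":0.2,"roll":0,"jaw":0.05},{"tx":0,"ty":0,"tz":0.1,"roll":0,"jaw":0.05},{"tx":0,"ty":0,"tz":0,"roll":0,"jaw":0.05},{"tx":0,"ty":0,"tz":0,"roll":0,"jaw":0.05}]'
```

```text
time_s: 8.6
position: [0.5234, -0.1658, 0.0415]
tcp_rot: [[0.996, 0.084, 0.001], [0.084, -0.996, -0.0], [0.001, 0.0, -1.0]]
force: [-1.2, 1.2, 6.7]
opening: 0.124
grasp_force: 30.0
```

Seated on the hole floor (6.7 N). Release, retreat and go over the long spacer.

```bash
python3 -m jog '[{"tx":0,"ty":0,"tz":-0.1,"roll":0,"jaw":0.35},{"tx":0,"ty":0,"tz":0,"roll":0,"jaw":0.35},{"tx":0,"ty":0,"tz":0,"roll":0,"jaw":0.35},{"tx":0,"ty":0,"tz":-4,"roll":0,"jaw":0.35},{"tx":0,"ty":0,"tz":-4.5,"roll":0,"jaw":0.35},{"tx":1,"ty":4.6,"tz":0,"roll":0,"jaw":0.4},{"tx":1,"ty":4.7,"tz":0,"roll":0,"jaw":0.4},{"tx":1,"ty":4.7,"tz":0,"roll":0,"jaw":0.4}]'
python3 -m jog '[{"tx":1,"ty":4.7,"tz":0,"roll":0,"jaw":0.4},{"tx":0,"ty":0,"tz":0,"roll":0,"jaw":0.4},{"tx":0,"ty":0,"tz":0,"roll":0,"jaw":0.4},{"tx":0,"ty":0,"tz":0,"roll":0,"jaw":0.4}]'
python3 - <<'E'
from h import *
st=read_state();w=capture("wrist");save("w6.png",w["img"]);print(st["position"],st["tcp_rot"][:,0])
c=capture("top");save("top2.png",c["img"])
h=cv2.cvtColor(c["img"],cv2.COLOR_RGB2HSV);m=cv2.inRange(h,(10,90,50),(28,255,255))
k,_,s,ce=cv2.connectedComponentsWithStats(m)
for i in range(1,k):
    if s[i,4]>10: print(s[i],np.round(ce[i],1))
E
```

```text
time_s: 9.4
position: [0.5654, -0.3039, 0.1272]
tcp_rot: [[0.996, 0.085, 0.001], [0.085, -0.996, -0.0], [0.001, 0.001, -1.0]]
force: [0.5, -0.9, -0.5]
opening: 0.395
grasp_force: 0.0
time_s: 9.8
position: [0.5777, -0.3471, 0.1257]
tcp_rot: [[0.996, 0.084, -0.002], [0.084, -0.996, 0.002], [-0.002, -0.002, -1.0]]
force: [-0.2, 0.5, -0.8]
opening: 0.399
grasp_force: 0.0
[ 0.57773384 -0.34712106  0.12570147] [ 0.99645298  0.08412702 -0.00202312]
[629  39  11  21 202] [634.2  48.6]
[480 141  22  27 375] [490.1 151.8]
[362 214   4   4  13] [363.8 215.4]
[591 217  49   5 167] [615.1 218.6]
[582 230  58  51 420] [596.6 264.9]
```

View pics/w6.png

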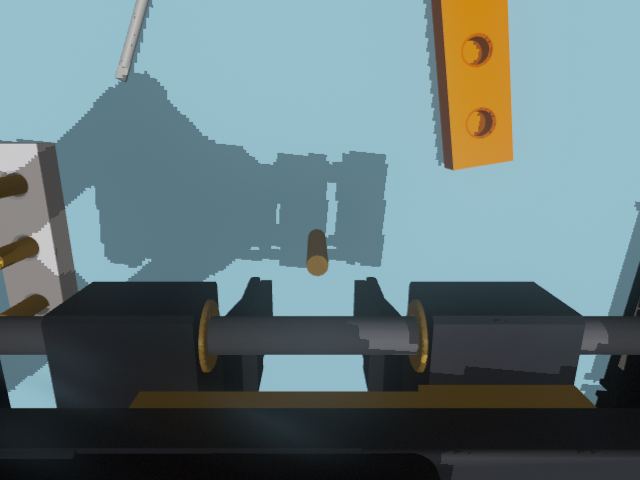

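The long spacer's top is at (317,265), slightly right of the finger centre at 313, with white short_row at the left edge. I'll compute the offset in tool axes.

```bash
python3 - <<'E'
from h import *
st=read_state();w=capture("wrist");h=cv2.cvtColor(w["img"],cv2.COLOR_RGB2HSV)
m=cv2.inRange(h[250:278,300:335],(10,60,95),(30,255,255));mo=cv2.moments(m,True);px=(250+mo["m01"]/mo["m00"],300+mo["m10"]/mo["m00"])
R=np.array(st["tcp_rot"]);print(px,mo["m00"]);
for q in (px,(265,317)): print(1000*R.T@(at_z(w,q,.06,st)-st["position"]))
print(st["position"])
E
```

```text
(265.4272997032641, 317.51038575667656) 337.0
[ 0.73217124  4.24012954 66.13404843]
[ 0.9754192   3.96362257 66.13416672]
[ 0.57811391 -0.3467691   0.12614231]
```

```bash
python3 -m jog '[{"tx":0.1,"ty":0.23,"tz":3,"roll":0,"jaw":0.4},{"tx":0,"ty":0,"tz":3,"roll":0,"jaw":0.4},{"tx":0,"ty":0,"tz":2.1,"roll":0,"jaw":0.4},{"tx":0,"ty":0,"tz":0,"roll":0,"jaw":0.4},{"tx":0,"ty":0,"tz":0,"roll":0,"jaw":0.05},{"tx":0,"ty":0,"tz":0,"roll":0,"jaw":0.05},{"tx":0,"ty":0,"tz":0,"roll":0,"jaw":0.05},{"tx":0,"ty":0,"tz":0,"roll":0,"jaw":0.05}]'
```

```text
time_s: 10.75
position: [0.5806, -0.3514, 0.047]
tcp_rot: [[0.996, 0.084, 0.002], [0.084, -0.996, -0.002], [0.002, 0.002, -1.0]]
force: [1.3, 0.1, 2.8]
opening: 0.128
grasp_force: 30.2
```

```bash
python3 -m jog '[{"tx":0,"ty":0,"tz":-4,"roll":0,"jaw":0.05},{"tx":0,"ty":0,"tz":-4.5,"roll":0,"jaw":0.05},{"tx":0,"ty":0,"tz":-2,"roll":0.1,"jaw":0.05},{"tx":0,"ty":0,"tz":0,"roll":0.106,"jaw":0.05},{"tx":-2.2,"ty":-4.4,"tz":0,"roll":0,"jaw":0.05},{"tx":-2.2,"ty":-4.4,"tz":0,"roll":0,"jaw":0.05},{"tx":-2.2,"ty":-4.4,"tz":0,"roll":0,"jaw":0.05},{"tx":-2.2,"ty":-4.4,"tz":0,"roll":0,"jaw":0.05}]'
python3 -m jog '[{"tx":-2.2,"ty":-4.4,"tz":0,"roll":0,"jaw":0.05},{"tx":-2.2,"ty":-4.4,"tz":0,"roll":0,"jaw":0.05},{"tx":-2.2,"ty":-4.4,"tz":0,"roll":0,"jaw":0.05},{"tx":0,"ty":0,"tz":0,"roll":0,"jaw":0.05},{"tx":0,"ty":0,"tz":0,"roll":0,"jaw":0.05},{"tx":0,"ty":0,"tz":0,"roll":0,"jaw":0.05}]'
cat > meas.py <<'E'
from h import *
st=read_state();w=capture("wrist");h=cv2.cvtColor(w["img"],cv2.COLOR_RGB2HSV);save("last.png",w["img"])
R=np.array(st["tcp_rot"]);p0=np.array(st["position"])
m=cv2.inRange(h,(10,90,150),(30,255,255));m[275:]=0
k,_,s,ce=cv2.connectedComponentsWithStats(m)
T=[]
for i in range(1,k):
    if s[i,4]>150: T.append((ce[i][1],ce[i][0]));print(s[i],np.round(ce[i],1),"tool mm",1000*R.T@(at_z(w,T[-1],.066,st)-p0))
for x in landmark_of("wrist","long_gap")[:3]: print("gap lm",round(x["p"],2),x["point"],1000*R.T@(at_z(w,x["point"],.018,st)-p0))
hm=cv2.inRange(h[270:316,290:336],(8,60,30),(30,255,255));ys,xs=np.nonzero(hm);r0=ys.min()
print("held apex row",270+r0,[(270+r,290+xs[ys==r].min(),290+xs[ys==r].max()) for r in (r0,r0+4,r0+10,r0+18) if (ys==r).any()])
g=cv2.cvtColor(w["img"],cv2.COLOR_RGB2GRAY)[100:275,200:430]
c=cv2.HoughCircles(cv2.resize(g,None,fx=4,fy=4,interpolation=cv2.INTER_CUBIC),cv2.HOUGH_GRADIENT,1.2,60,param1=80,param2=15,minRadius=35,maxRadius=65)
if c is not None:
    for x,y,r in c[0][:4]:
        q=(100+y/4,200+x/4);print("circ",q,r/4,1000*R.T@(at_z(w,q,.018,st)-p0))
print(p0,R[:,0])
E
python3 meas.py
```

```text
time_s: 11.55
position: [0.5132, -0.1641, 0.1512]
tcp_rot: [[0.992, -0.123, 0.001], [-0.123, -0.992, -0.0], [0.001, 0.0, -1.0]]
force: [1.4, 0.5, 0.0]
opening: 0.126
grasp_force: 30.0
time_s: 12.15
position: [0.4661, -0.0274, 0.1512]
tcp_rot: [[0.992, -0.122, 0.003], [-0.122, -0.992, -0.001], [0.003, 0.001, -1.0]]
force: [-0.3, -0.9, -0.6]
opening: 0.131
grasp_force: 30.0
[281  39  23  25 432] [292.   50.8] tool mm [111.15018895  -9.27637948  85.48208357]
[523  47  21  23 356] [532.7  58.1] tool mm [107.69279818 115.40706241  85.56583772]
[526 119  20  20 311] [535.1 128.7] tool mm [ 72.38323431 121.61315431  85.46647794]
[286 120  22  23 375] [296.5 130.8] tool mm [71.28017491 -7.33175511 85.36607619]
gap lm 0.89 [188.0, 304.9] [ 33.55614175  -3.87566334 133.25775247]
held apex row 273 [(np.int64(273), np.int64(311), np.int64(313)), (np.int64(277), np.int64(305), np.int64(321)), (np.int64(283), np.int64(302), np.int64(324)), (np.int64(291), np.int64(301), np.int64(324))]
circ (np.float32(189.55), np.float32(303.35)) 10.67 [ 32.50254851  -4.93269546 133.25385177]
circ (np.float32(129.85), np.float32(297.05)) 10.55 [ 71.64089638  -8.82492233 133.36623598]
circ (np.float32(208.75), np.float32(316.25)) 13.309999 [ 19.27853368   3.85313894 133.22150826]
circ (np.float32(110.65), np.float32(280.55)) 14.690001 [ 83.62775078 -19.37222329 133.39360719]
[ 0.46607272 -0.02744382  0.15116119] [ 0.99249265 -0.12226878  0.00294637]
```

Seated pair spacing is 39.9 mm, so the detection is right. The hole is at about (32.3, -5.2) mm in tool axes. I apply the camera bias learned in the short insertion (+1.6, -2.9) and go down to just above the mouth.

```bash
python3 -m jog '[{"tx":3.38,"ty":-0.8,"tz":0,"roll":0,"jaw":0.05},{"tx":0,"ty":0,"tz":3.5,"roll":0,"jaw":0.05},{"tx":0,"ty":0,"tz":3.5,"roll":0,"jaw":0.05},{"tx":0,"ty":0,"tz":1.0,"roll":0,"jaw":0.05},{"tx":0,"ty":0,"tz":0,"roll":0,"jaw":0.05},{"tx":0,"ty":0,"tz":0,"roll":0,"jaw":0.05},{"tx":0,"ty":0,"tz":0,"roll":0,"jaw":0.05}]'
python3 - <<'E'
from h import *
st=read_state();w=capture("wrist");im=w["img"];cv2.imwrite("pics/w7.png",cv2.resize(im[220:330,240:385],(725,550),interpolation=cv2.INTER_CUBIC)[:,:,::-1]);print(st["position"],st["tcp_rot"][:,2])
g=cv2.cvtColor(im,cv2.COLOR_RGB2GRAY)
for c in (302,305,308,311,314,317,320,323): print(c,g[258:292,c].tolist())
E
```

```text
time_s: 12.95
position: [0.5002, -0.0232, 0.0719]
tcp_rot: [[0.992, -0.122, 0.003], [-0.122, -0.992, -0.001], [0.003, 0.0, -1.0]]
force: [0.0, -0.4, -0.3]
opening: 0.126
grasp_force: 30.0
[ 0.50018614 -0.02320641  0.07186874] [ 2.81800105e-03 -7.66770558e-04 -9.99995735e-01]
302 [139, 139, 140, 140, 140, 140, 139, 139, 140, 138, 133, 123, 115, 112, 112, 118, 113, 94, 81, 81, 77, 68, 71, 62, 62, 59, 58, 59, 58, 59, 57, 58, 58, 58]
305 [140, 140, 140, 139, 139, 140, 139, 137, 127, 114, 114, 125, 136, 138, 138, 138, 134, 94, 65, 60, 59, 60, 60, 59, 60, 59, 59, 59, 59, 59, 59, 59, 59, 60]
308 [139, 140, 139, 139, 140, 138, 127, 114, 114, 136, 138, 139, 139, 139, 137, 119, 62, 62, 62, 62, 61, 62, 62, 61, 61, 61, 61, 61, 61, 61, 60, 60, 60, 61]
311 [140, 140, 140, 139, 138, 127, 112, 125, 139, 139, 139, 138, 139, 139, 133, 65, 61, 62, 61, 62, 62, 61, 61, 60, 60, 60, 61, 60, 59, 59, 59, 58, 60, 58]
314 [140, 140, 139, 139, 137, 112, 115, 138, 138, 138, 139, 138, 139, 139, 133, 75, 61, 60, 60, 60, 60, 60, 59, 60, 60, 60, 60, 60, 59, 59, 60, 59, 59, 59]
317 [140, 139, 139, 139, 138, 116, 116, 139, 138, 138, 139, 139, 138, 139, 136, 111, 62, 63, 62, 62, 63, 62, 63, 61, 61, 62, 61, 61, 60, 59, 60, 59, 59, 59]
320 [139, 140, 139, 140, 138, 128, 113, 124, 139, 138, 139, 139, 139, 139, 139, 138, 131, 106, 61, 61, 61, 61, 61, 61, 61, 61, 61, 60, 60, 60, 60, 61, 60, 59]
323 [140, 140, 139, 139, 139, 138, 128, 113, 125, 139, 139, 139, 139, 138, 139, 138, 138, 138, 137, 127, 91, 89, 59, 59, 60, 59, 59, 58, 59, 58, 59, 59, 59, 58]
```

The rim's front is at (315.5,263.4) and the spacer end's front at (312.5,273), so correct by about +0.6 mm in x and +1.3 mm in y, then descend.

```bash
python3 -m jog '[{"tx":0.06,"ty":0.13,"tz":0,"roll":0,"jaw":0.05},{"tx":0,"ty":0,"tz":0.6,"roll":0,"jaw":0.05},{"tx":0,"ty":0,"tz":0.5,"roll":0,"jaw":0.05},{"tx":0,"ty":0,"tz":0.3,"roll":0,"jaw":0.05},{"tx":0,"ty":0,"tz":0,"roll":0,"jaw":0.05},{"tx":0,"ty":0,"tz":0,"roll":0,"jaw":0.05}]'
```

```text
time_s: 13.6
position: [0.4994, -0.0239, 0.0563]
tcp_rot: [[0.993, -0.122, -0.001], [-0.122, -0.993, 0.0], [-0.001, -0.0, -1.0]]
force: [0.4, -0.1, 0.1]
opening: 0.127
grasp_force: 30.0
```

In the hole. Seat it, release and retreat.

```bash
python3 -m jog '[{"tx":0,"ty":0,"tz":0.3,"roll":0,"jaw":0.05},{"tx":0,"ty":0,"tz":0.2,"roll":0,"jaw":0.05},{"tx":0,"ty":0,"tz":0.1,"roll":0,"jaw":0.05},{"tx":0,"ty":0,"tz":0,"roll":0,"jaw":0.05},{"tx":0,"ty":0,"tz":0,"roll":0,"jaw":0.05}]'
```

```text
time_s: 14.1
position: [0.5002, -0.0241, 0.0527]
tcp_rot: [[0.993, -0.122, 0.002], [-0.122, -0.993, -0.001], [0.002, 0.0, -1.0]]
force: [-2.9, 0.4, 18.8]
opening: 0.126
grasp_force: 30.0
```

```bash
python3 -m jog '[{"tx":0,"ty":0,"tz":-0.2,"roll":0,"jaw":0.35},{"tx":0,"ty":0,"tz":0,"roll":0,"jaw":0.35},{"tx":0,"ty":0,"tz":0,"roll":0,"jaw":0.35},{"tx":0,"ty":0,"tz":-3.5,"roll":0,"jaw":0.35},{"tx":0,"ty":0,"tz":-4.8,"roll":0,"jaw":0.35},{"tx":0,"ty":0,"tz":-2.5,"roll":0,"jaw":0.35},{"tx":-4,"ty":0,"tz":0,"roll":0,"jaw":0.35},{"tx":-0.5,"ty":0,"tz":0,"roll":0,"jaw":0.35}]'
python3 -m jog '[{"tx":0,"ty":0,"tz":0,"roll":0,"jaw":0.35},{"tx":0,"ty":0,"tz":0,"roll":0,"jaw":0.35}]'
python3 meas.py | grep -v -e lm -e circ -e held
```

```text
time_s: 14.9
position: [0.4495, -0.017, 0.1604]
tcp_rot: [[0.993, -0.122, -0.007], [-0.122, -0.993, 0.002], [-0.007, -0.001, -1.0]]
force: [-0.5, 0.8, 0.0]
opening: 0.351
grasp_force: 0.0
time_s: 15.1
position: [0.4558, -0.0188, 0.1602]
tcp_rot: [[0.993, -0.122, 0.001], [-0.122, -0.993, -0.0], [0.001, 0.0, -1.0]]
force: [-0.4, -0.3, -0.1]
opening: 0.35
grasp_force: 0.0
[296  19  22  24 413] [306.4  30.6] tool mm [122.50882643  -1.89628957  94.33946531]
[531  29  20  22 347] [540.4  39.3] tool mm [118.31375723 122.56273909  94.34672443]
[300  99  21  22 364] [310.1 109.7] tool mm [ 8.25692349e+01 -2.04285620e-02  9.43077345e+01]
[533 100  20  20 300] [542.2 109.2] tool mm [ 82.83341957 128.70562717  94.31891791]Traceback (most recent call last):
  File "meas.py", line 10, in <module>
    hm=cv2.inRange(h[270:316,290:336],(8,60,30),(30,255,255));ys,xs=np.nonzero(hm);r0=ys.min()
                                                                                      ~~~~~~^^
    return umr_minimum(a, axis, None, out, keepdims, initial, where)
ValueError: zero-size array to reduction operation minimum which has no identity
```

```bash
python3 - <<'E'
from h import *
st=read_state();im=cv2.imread("pics/last.png")[:,:,::-1].copy();w=capture("wrist")
h=cv2.cvtColor(im,cv2.COLOR_RGB2HSV);R=np.array(st["tcp_rot"]);p0=np.array(st["position"])
for cc,z in((313,.066),(544,.046)):
    s=h[150:230,cc-25:cc+25];v=s[:,:,2][cv2.inRange(s,(8,90,20),(30,255,255))>0];print("V hist",np.percentile(v,[5,25,50,75,95]) if len(v) else 0)
    t=np.percentile(v,50)+ (np.percentile(v,95)-np.percentile(v,5))*0.0
    m=cv2.inRange(s,(8,90,75),(30,255,255));k,_,q,ce=cv2.connectedComponentsWithStats(m)
    for i in range(1,k):
        if q[i,4]>40:
            px=(150+ce[i][1],cc-25+ce[i][0]);print(q[i],np.round(px,1),1000*R.T@(at_z(w,px,z,st)-p0))
E
```

```text
V hist [132.   135.   136.   158.75 195.  ]
[ 15  21  20  21 322] [180.5 312.3] [43.41959873  1.20661925 94.222043  ]
V hist 0Traceback (most recent call last):
  File "<stdin>", line 6, in <module>
    return _quantile_unchecked(
        a, q, axis, out, overwrite_input, method, keepdims, weights)
    return _ureduce(a,
                    func=_quantile_ureduce_func,
    ...<5 lines>...
                    overwrite_input=overwrite_input,
                    method=method)
    r = func(a, **kwargs)
    result = _quantile(arr,
                       quantiles=q,
    ...<2 lines>...
                       out=out,
                       weights=wgt)
    previous = arr[previous_indexes]
               ~~~^^^^^^^^^^^^^^^^^^
IndexError: index 0 is out of bounds for axis 0 with size 0
```

```bash
python3 - <<'E'
from h import *
im=cv2.imread("pics/last.png")[:,:,::-1].copy()
h=cv2.cvtColor(im,cv2.COLOR_RGB2HSV)
m=cv2.inRange(h,(5,70,15),(32,255,255));k,_,q,ce=cv2.connectedComponentsWithStats(m)
for i in range(1,k):
    if q[i,4]>25: print(q[i],np.round(ce[i],1))
for r in range(150,240,6): print(r,h[r,515:590:6].reshape(-1,3)[:,[0,1,2]].tolist())
E
```

```text
[296  19  22  25 433] [306.7  30.7]
[530  29  21  22 360] [540.2  39.4]
[300  99  22  23 373] [310.2 109.8]
[533 100  20  20 315] [542.  109.2]
[303 170  20  22 343] [312.3 180.2]
[209 300  20  73 786] [216.6 337.4]
[399 302  18  71 647] [410.  343.1]
[ 117  385  467   24 8634] [363.7 398. ]
150 [[120, 3, 196], [103, 9, 196], [98, 66, 197], [97, 66, 197], [97, 65, 197], [97, 65, 197], [97, 66, 197], [97, 66, 197], [97, 66, 197], [97, 66, 197], [97, 66, 197], [97, 66, 197], [97, 67, 197]]
156 [[98, 66, 197], [97, 65, 196], [97, 65, 196], [97, 66, 197], [97, 66, 197], [97, 66, 197], [97, 66, 197], [97, 66, 197], [97, 66, 197], [97, 66, 197], [97, 67, 197], [97, 67, 197], [97, 66, 197]]
162 [[97, 66, 197], [97, 66, 197], [97, 66, 197], [97, 66, 197], [97, 66, 197], [97, 66, 197], [97, 66, 197], [97, 66, 197], [97, 67, 198], [97, 67, 197], [97, 67, 197], [97, 66, 197], [97, 67, 197]]
168 [[97, 66, 197], [97, 66, 197], [97, 66, 197], [97, 66, 197], [97, 66, 197], [97, 66, 197], [97, 66, 197], [97, 66, 197], [97, 66, 197], [97, 67, 197], [97, 66, 197], [97, 67, 197], [97, 67, 197]]
174 [[9
[... 1492 characters left out ...]
 67, 197], [97, 67, 197], [97, 67, 197], [97, 67, 197], [97, 67, 197], [97, 69, 197], [97, 67, 197]]
222 [[97, 67, 197], [97, 67, 198], [97, 67, 197], [97, 67, 197], [97, 67, 197], [97, 67, 197], [97, 67, 198], [97, 67, 197], [97, 67, 197], [97, 67, 197], [97, 67, 198], [97, 67, 197], [97, 67, 197]]
228 [[97, 69, 197], [97, 67, 197], [97, 67, 197], [97, 67, 197], [97, 67, 197], [97, 67, 197], [97, 68, 198], [97, 67, 197], [97, 67, 197], [97, 67, 197], [97, 67, 197], [97, 67, 197], [97, 67, 197]]
234 [[97, 67, 197], [97, 67, 197], [97, 69, 197], [97, 67, 197], [97, 67, 197], [97, 68, 198], [97, 67, 197], [97, 66, 197], [97, 67, 197], [97, 67, 197], [97, 67, 197], [97, 67, 197], [97, 68, 198]]
```

The two short tops visible are the rack's x=0 one and the newly placed one: the rack ends at row 150, and the offsets match the known gap. The long row shows three in line at ~40 mm. Both spacers are seated. Now the fixture.

```bash
python3 -m jog '[{"tx":-1.2,"ty":-4.6,"tz":-1,"roll":0,"jaw":0.35},{"tx":-1.2,"ty":-4.6,"tz":-1,"roll":0,"jaw":0.35},{"tx":-1.2,"ty":-4.6,"tz":-1,"roll":0,"jaw":0.35},{"tx":-1.2,"ty":-4.6,"tz":-1,"roll":0,"jaw":0.35},{"tx":0,"ty":0,"tz":0,"roll":-0.149,"jaw":0.35},{"tx":0,"ty":0,"tz":0,"roll":-0.149,"jaw":0.35},{"tx":0,"ty":0,"tz":0,"roll":-0.149,"jaw":0.35},{"tx":0,"ty":0,"tz":0,"roll":-0.149,"jaw":0.35}]'
python3 -m jog '[{"tx":0,"ty":0,"tz":0,"roll":-0.149,"jaw":0.35},{"tx":0,"ty":0,"tz":0,"roll":-0.149,"jaw":0.35},{"tx":0,"ty":0,"tz":0,"roll":-0.149,"jaw":0.35},{"tx":0,"ty":0,"tz":0,"roll":-0.149,"jaw":0.35},{"tx":0,"ty":0,"tz":0,"roll":-0.149,"jaw":0.35},{"tx":0,"ty":0,"tz":0,"roll":-0.149,"jaw":0.35},{"tx":0,"ty":0,"tz":0,"roll":-0.149,"jaw":0.35}]'
python3 -m jog '[{"tx":0,"ty":0,"tz":0,"roll":0,"jaw":0.35},{"tx":0,"ty":0,"tz":0,"roll":0,"jaw":0.35},{"tx":0,"ty":0,"tz":0,"roll":0,"jaw":0.35}]'
cat > bar.py <<'E'
from h import *
st=read_state();w=capture("wrist");h=cv2.cvtColor(w["img"],cv2.COLOR_RGB2HSV);save("bar.png",w["img"])
R=np.array(st["tcp_rot"]);p0=np.array(st["position"])
m=cv2.inRange(h,(0,120,40),(7,255,255))|cv2.inRange(h,(170,120,40),(180,255,255))
k,_,s,ce=cv2.connectedComponentsWithStats(m)
for i in range(1,k):
    if s[i,4]>100: print(s[i],np.round(ce[i],1))
for r in range(0,480,20):
    x=np.nonzero(m[r])[0]
    if len(x):
        runs=np.split(x,np.nonzero(np.diff(x)>1)[0]+1)
        print(r,[(int(a[0]),int(a[-1]),np.round(1000*R.T@(at_z(w,(r,(a[0]+a[-1])/2),.08,st)-p0),1)[:2].tolist()) for a in runs if len(a)>3])
print(p0,R[:,0],st["joint_positions"])
E
python3 bar.py
```

```text
time_s: 16.05
position: [0.4303, 0.1704, 0.2003]
tcp_rot: [[0.887, 0.462, 0.0], [0.462, -0.887, 0.0], [0.0, 0.0, -1.0]]
force: [0.7, -0.2, 0.6]
opening: 0.347
grasp_force: 0.0
time_s: 16.75
position: [0.4304, 0.1701, 0.2002]
tcp_rot: [[0.048, 0.999, 0.0], [0.999, -0.048, 0.0], [0.0, 0.0, -1.0]]
force: [1.0, -0.1, 0.6]
opening: 0.349
grasp_force: 0.0
time_s: 17.05
position: [0.4299, 0.17, 0.2004]
tcp_rot: [[0.056, 0.998, -0.0], [0.998, -0.056, 0.0], [0.0, -0.0, -1.0]]
force: [0.3, -0.5, -0.2]
opening: 0.353
grasp_force: 0.0
[ 293    3   86  189 4814] [318.7  88.2]
20 [(294, 377, [131.0, 14.3])]
40 [(294, 308, [120.3, -5.9])]
60 [(294, 308, [109.4, -6.0])]
80 [(294, 308, [98.2, -6.1])]
100 [(294, 308, [86.7, -6.2])]
120 [(294, 308, [75.0, -6.3])]
140 [(294, 308, [62.9, -6.3])]
160 [(295, 308, [50.6, -6.1])]
180 [(295, 371, [37.9, 14.1])]
[0.42992327 0.17000355 0.20041191] [5.60736811e-02 9.98426633e-01 2.05313555e-05] [7.68194967e+00 2.14730228e+01 1.07363723e+02 2.12554545e-03
 5.11656325e+01 1.08950880e+01]
```

The bar runs parallel to tool x (constant column 301), so it is aligned. Its centre is about 84 mm ahead in tool x and -8 mm in y after the bias. Approach above it.

```bash
python3 -m jog '[{"tx":4.2,"ty":-0.4,"tz":0,"roll":0,"jaw":0.35},{"tx":4.2,"ty":-0.4,"tz":0,"roll":0,"jaw":0.35},{"tx":0,"ty":0,"tz":4,"roll":0,"jaw":0.35},{"tx":0,"ty":0,"tz":3.3,"roll":0,"jaw":0.35},{"tx":0,"ty":0,"tz":0,"roll":0,"jaw":0.35},{"tx":0,"ty":0,"tz":0,"roll":0,"jaw":0.35},{"tx":0,"ty":0,"tz":0,"roll":0,"jaw":0.35}]'
python3 bar.py
```

```text
time_s: 17.8
position: [0.4274, 0.2544, 0.1289]
tcp_rot: [[0.055, 0.998, 0.003], [0.998, -0.055, 0.001], [0.001, 0.003, -1.0]]
force: [-0.6, 0.1, -0.3]
opening: 0.349
grasp_force: 0.0
[ 303  160  109  156 4584] [334.2 210.3]
[303 355  55  16 806] [330.5 361.9]
160 [(311, 338, [55.7, 6.5])]
180 [(304, 409, [46.5, 21.6])]
200 [(304, 322, [37.0, 1.2])]
220 [(304, 322, [27.3, 1.2])]
240 [(305, 321, [17.3, 1.2])]
260 [(305, 320, [7.1, 1.0])]
280 [(305, 320, [-3.4, 1.0])]
300 [(304, 321, [-14.2, 1.0])]
360 [(303, 357, [-48.5, 10.2])]
[0.42740277 0.25441524 0.12889113] [0.05479386 0.99849717 0.00101325] [1.78676450e+01 3.07247523e+01 1.06282764e+02 2.60739427e-03
 4.28351659e+01 2.10068413e+01]
```

View pics/bar.png

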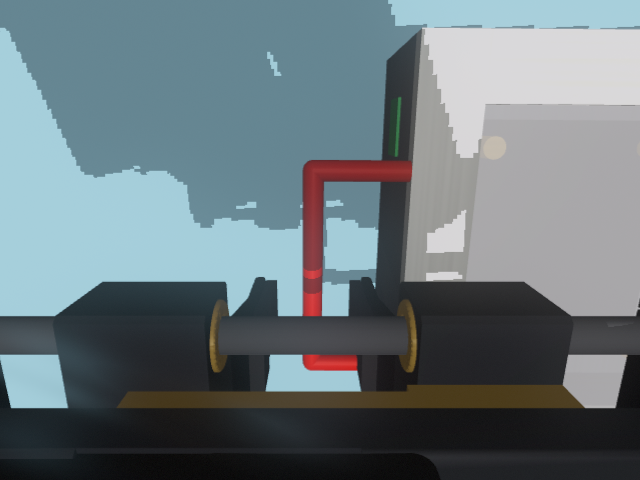

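This is the last picture. The bar at column 312 is centred between the fingers (263 and 363), the right finger sits over the slot, and the bar's length is centred on the jaws. Descend and grip.

```bash
python3 -m jog '[{"tx":0,"ty":0,"tz":2.5,"roll":0,"jaw":0.35},{"tx":0,"ty":0,"tz":1.5,"roll":0,"jaw":0.35},{"tx":0,"ty":0,"tz":0.7,"roll":0,"jaw":0.35},{"tx":0,"ty":0,"tz":0,"roll":0,"jaw":0.35},{"tx":0,"ty":0,"tz":0,"roll":0,"jaw":0.05},{"tx":0,"ty":0,"tz":0,"roll":0,"jaw":0.05},{"tx":0,"ty":0,"tz":0,"roll":0,"jaw":0.05},{"tx":0,"ty":0,"tz":0,"roll":0,"jaw":0.05}]'
```

```text
time_s: 18.65
position: [0.4273, 0.2544, 0.0812]
tcp_rot: [[0.054, 0.999, 0.003], [0.999, -0.054, 0.001], [0.001, 0.003, -1.0]]
force: [1.0, -0.6, 0.8]
opening: 0.101
grasp_force: 30.0
```

Gripped the bar. Lift along the 245 mm arc: first half to 30°.

```bash
python3 -m jog '[{"tx":0,"ty":0.05,"tz":-1.6,"roll":0,"jaw":0.05},{"tx":0,"ty":0.16,"tz":-1.6,"roll":0,"jaw":0.05},{"tx":0,"ty":0.26,"tz":-1.58,"roll":0,"jaw":0.05},{"tx":0,"ty":0.36,"tz":-1.56,"roll":0,"jaw":0.05},{"tx":0,"ty":0.47,"tz":-1.53,"roll":0,"jaw":0.05},{"tx":0,"ty":0.56,"tz":-1.5,"roll":0,"jaw":0.05},{"tx":0,"ty":0.66,"tz":-1.46,"roll":0,"jaw":0.05},{"tx":0,"ty":0,"tz":0,"roll":0,"jaw":0.05}]'
```

```text
time_s: 19.45
position: [0.4512, 0.2529, 0.1898]
tcp_rot: [[0.055, 0.999, -0.0], [0.999, -0.055, 0.0], [0.0, -0.0, -1.0]]
force: [-1.1, 0.6, -3.2]
opening: 0.1
grasp_force: 30.0
```

The cover is following (26°, 3.2 N load as stated). Continue to 60°.

```bash
python3 -m jog '[{"tx":0,"ty":0.76,"tz":-1.41,"roll":0,"jaw":0.05},{"tx":0,"ty":0.85,"tz":-1.36,"roll":0,"jaw":0.05},{"tx":0,"ty":0.93,"tz":-1.3,"roll":0,"jaw":0.05},{"tx":0,"ty":1.02,"tz":-1.24,"roll":0,"jaw":0.05},{"tx":0,"ty":1.1,"tz":-1.17,"roll":0,"jaw":0.05},{"tx":0,"ty":1.17,"tz":-1.1,"roll":0,"jaw":0.05},{"tx":0,"ty":1.24,"tz":-1.02,"roll":0,"jaw":0.05},{"tx":0,"ty":1.3,"tz":-0.93,"roll":0,"jaw":0.05}]'
python3 -m jog '[{"tx":0,"ty":1.36,"tz":-0.85,"roll":0,"jaw":0.05},{"tx":0,"ty":0,"tz":0,"roll":0,"jaw":0.05},{"tx":0,"ty":0,"tz":0,"roll":0,"jaw":0.05},{"tx":0,"ty":0,"tz":0,"roll":0,"jaw":0.05},{"tx":0,"ty":0,"tz":0,"roll":0,"jaw":0.05}]'
python3 - <<'E'
from h import *
st=read_state();print(st["position"],st["force"],np.abs(st["qvel"]).max())
for n in("scene",):
    c=capture(n);save("end_"+n+".png",c["img"])
    for t in("cover_bar","cover_hinge"):
        for x in landmark_of(n,t)[:2]: print(t,round(x["p"],2),x["point"])
    f=240/np.tan(np.radians(c["vertical_fov"]/2));T=np.linalg.inv(np.array(c["cam_to_world"]))
    q=T[:3,:3]@np.array(st["position"])+T[:3,3];print("tcp px row,col",c["cy"]+f*q[1]/q[2],c["cx"]-f*q[0]/q[2])
    h=cv2.cvtColor(c["img"],cv2.COLOR_RGB2HSV);m=cv2.inRange(h,(0,130,50),(6,255,255))|cv2.inRange(h,(174,130,50),(180,255,255));m[:,:420]=0;m[:110]=0
    k,_,s,ce=cv2.connectedComponentsWithStats(m);print([(s[i].tolist(),np.round(ce[i],1)) for i in range(1,k) if s[i,4]>10])
    b=cv2.inRange(h,(10,90,50),(28,255,255))[200:300,160:400];k,_,s,ce=cv2.connectedComponentsWithStats(b);print([(s[i]+[160,200,0,0,0]).tolist() for i in range(1,k) if s[i,4]>5])
E
```

```text
time_s: 20.25
position: [0.5282, 0.2481, 0.2838]
tcp_rot: [[0.053, 0.998, -0.016], [0.999, -0.053, -0.002], [-0.003, -0.016, -1.0]]
force: [-11.9, -1.7, 11.2]
opening: 0.105
grasp_force: 30.0
time_s: 20.75
position: [0.5433, 0.2472, 0.2935]
tcp_rot: [[0.053, 0.999, -0.011], [0.999, -0.053, -0.002], [-0.003, -0.011, -1.0]]
force: [-12.4, -2.2, 13.3]
opening: 0.1
grasp_force: 30.0
[0.54330459 0.24718342 0.29352281] [-12.4232866   -2.2312215   13.34597943] 0.09389085334936526
cover_bar 0.69 [259.4, 349.6]
cover_bar 0.59 [123.6, 528.9]
cover_hinge 0.92 [279.4, 516.3]
cover_hinge 0.33 [350.0, 332.4]
tcp px row,col 121.94203221764549 531.3353946824856
[([495, 121, 32, 31, 234], array([505.2, 131.1])), ([541, 124, 28, 31, 200], array([560.2, 134.4]))]
[[347, 220, 10, 47, 199], [276, 232, 9, 39, 147]]
```

The scene camera shows the bar at the TCP's image and no loose spacers on the mat. Each rack forms one brass cluster, now longer. The angle works out to ~58° with the bar rolled ~4 mm in the pads. A small nudge outward and up brings it to 60° and relieves the internal push.

```bash
python3 -m jog '[{"tx":0,"ty":0.1,"tz":-0.15,"roll":0,"jaw":0.05},{"tx":0,"ty":0.1,"tz":-0.15,"roll":0,"jaw":0.05},{"tx":0,"ty":0.1,"tz":-0.15,"roll":0,"jaw":0.05},{"tx":0,"ty":0.1,"tz":-0.15,"roll":0,"jaw":0.05},{"tx":0,"ty":0,"tz":0,"roll":0,"jaw":0.05},{"tx":0,"ty":0,"tz":0,"roll":0,"jaw":0.05},{"tx":0,"ty":0,"tz":0,"roll":0,"jaw":0.05},{"tx":0,"ty":0,"tz":0,"roll":0,"jaw":0.05}]'
python3 - <<'E'
from h import *
from scipy.optimize import least_squares
st=read_state();p=np.array(st["position"]);u=(p[0]-.4273)*.9985-(p[1]-.2544)*.054;print("u",u,"theta",np.degrees(np.arccos(1-u/.245)),np.degrees(np.arctan2(p[2]-.0812,.245-u)),st["force"])
c=capture("scene");t=capture("top");f=lambda c:240/np.tan(np.radians(c["vertical_fov"]/2))
h=cv2.cvtColor(c["img"],cv2.COLOR_RGB2HSV);m=cv2.inRange(h,(0,130,50),(6,255,255))|cv2.inRange(h,(174,130,50),(180,255,255));m[:,:420]=0;m[:110]=0;m[:,600:]=0
ys,xs=np.nonzero(m);print("bar top corners L/R row:",ys[xs<500].min() if (xs<500).any() else None,ys[xs>562].min() if (xs>562).any() else None,xs.min(),xs.max())
# model: project bar endpoints for angles
T=np.linalg.inv(np.array(c["cam_to_world"]));U=np.array([.9985,-.054,0]);V=np.array([.054,.9985,0]);H=np.array([.4273,.2544,.08])+.245*U
for a in (54,57,60,63,66):
    b=H-.245*np.cos(np.radians(a))*U+np.array([0,0,.245*np.sin(np.radians(a))])
    o=[]
    for e in (-.05,0,.05):
        q=T[:3,:3]@(b+e*V)+T[:3,3];o.append((round(c["cy"]+f(c)*q[1]/q[2],1),round(c["cx"]-f(c)*q[0]/q[2],1)))
    print(a,o)
for col in (497,502,508,514,546,552,558,564): r=ys[xs==col];print(col,(r.min(),r.max()) if len(r) else None,end=" ")
E
```

```text
time_s: 21.7
position: [0.5499, 0.2467, 0.2977]
tcp_rot: [[0.054, 0.999, -0.006], [0.999, -0.054, -0.002], [-0.002, -0.006, -1.0]]
force: [-5.8, -1.6, 3.1]
opening: 0.103
grasp_force: 30.0
u 0.1228161014542274 theta 60.085322960091716 60.56163495360287 [-5.77246305 -1.59159688  3.10917898]
bar top corners L/R row: 122 125 495 570
54 [(np.float64(126.1), np.float64(495.3)), (np.float64(127.5), np.float64(527.6)), (np.float64(129.0), np.float64(560.4))]
57 [(np.float64(124.3), np.float64(497.3)), (np.float64(125.7), np.float64(530.1)), (np.float64(127.2), np.float64(563.4))]
60 [(np.float64(122.9), np.float64(499.2)), (np.float64(124.3), np.float64(532.6)), (np.float64(125.8), np.float64(566.6))]
63 [(np.float64(121.8), np.float64(501.2)), (np.float64(123.3), np.float64(535.2)), (np.float64(124.8), np.float64(569.8))]
66 [(np.float64(121.2), np.float64(503.2)), (np.float64(122.7), np.float64(537.8)), (np.float64(124.2), np.float64(573.0))]
497 (np.int64(135), np.int64(150)) 502 (np.int64(121), np.int64(127)) 508 (np.int64(122), np.int64(124)) 514 (np.int64(122), np.int64(125)) 546 (np.int64(124), np.int64(126)) 552 (np.int64(124), np.int64(127)) 558 (np.int64(124), np.int64(127)) 564 (np.int64(125), np.int64(154))
```

The kinematic estimates (60.1° and 60.6°) and the camera agree, and the forces are low. Hand in.

```bash
python3 -c "
from rig import hand_in
print(hand_in())"
```

```text
the job is handed in; nothing more can be done
None
```

The job is handed in: both spacers are fully down in the gaps of their own rows, and the gripper is holding the cover at about 60° open (60.1–60.6° from the arm's position, in line with the scene camera).

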